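Show the bench camera which coil to swap

TASK

Start the bench camera by pressing the large button on its control box all the way down and letting it go. Then point at the larger coil on the circuit board, holding the fingertips about 2 cm above its middle for two seconds, and after that point in the same way at the matching large spare coil in the tray; stay there, still pointing at the spare, when you finish. Touch nothing but the control box with its large button: no board part, spare, tray or tool may be touched, lifted or shifted.

Things in the scene. Friction and masses are not known exactly. Their poses are not given: they have to be found in the camera images.
- board: green circuit board 150 x 180 mm on short standoffs, fixed to the bench, its top face 12 mm above the bench; carries the four board_ parts, which are soldered on. It and the tray stand left and right of the recorder, either way round. Origin under its centre, on the bench
- board_large_coil: the larger of the two ring-shaped, copper-wound coils on the board, lying flat: 56 mm across, 18 mm high, open hole of 20 mm in its middle. Fixed. Origin: middle of its underside, z up; its top is 18 mm above the origin (30 mm above the bench)
- board_small_coil: the smaller ring coil on the board, 26 mm across, 9 mm high. Not the one meant. Origin: middle of its underside
- board_capacitor: upright black can on the board, 22 mm across, 26 mm high, its top 38 mm above the bench. Origin: middle of its underside
- board_heatsink: finned aluminium block on the board, 30 x 34 mm, 23 mm high, its top 35 mm above the bench. Origin: middle of its underside
- tray: black open spares tray, 155 x 175 mm, walls 22 mm high, 2 x 2 compartments with one loose spare in each; fixed. Origin under its centre, on the bench
- spare_large_coil: the larger ring-shaped coil in the tray, lying flat and loose, same make and size as the large one on the board: 56 mm across, 18 mm high. Origin: middle of its underside, z up; its top is 18 mm above the origin (22 mm above the bench)
- spare_small_coil: the smaller ring coil in the tray, 26 mm across, 9 mm high, loose. Not the one meant. Origin: middle of its underside
- spare_capacitor: upright black can in the tray, 22 mm across, 26 mm high, its top 30 mm above the bench, loose. Origin: middle of its underside
- spare_relay: white block in the tray, 28 x 20 mm, 20 mm high, loose. Origin: middle of its underside
- recorder: grey control box of the bench camera, 75 x 125 mm, 30 mm high, fixed between board and tray, with two black push buttons in metal collars on its top. Origin under its centre, on the bench; the large button lies towards its +y end, the small one towards its -y end
- large_button (a joint): travel of the large round button, 32 mm across: 0 released, 0.006 m fully down; springs back; fully down takes 5 N
- large_button_top (a point): middle of the large button's upper face (52 mm above the bench when released); it is pressed straight down
- small_button (a joint): travel of the small round button, 16 mm across: 0 released, 0.005 m fully down; its centre is 64 mm from the large one's. Not to be pressed
- solder_spool: loose metal spool, 54 mm across, 40 mm high, just beyond the board. Origin: middle of its underside
- flux_bottle: loose small white bottle, 30 mm across, 70 mm high, just beyond the tray. Origin: middle of its underside
- screwdriver: loose screwdriver, 150 mm long, handle 26 mm thick, lying on the robot's side of the board. Origin under its middle
- tweezers: loose steel tweezers, 121 mm long, 6 mm high, lying on the robot's side of the tray. Origin under its middle
- cutters: loose side cutters, 140 mm long, 10 mm high, lying at the left. Origin under the pivot
- multimeter: loose hand meter, 150 x 75 mm, 41 mm high with its dial, lying at the right. Origin under its centre
- screw_dish: loose small steel dish, 56 mm across, 20 mm high, just beyond the recorder. Origin: middle of its underside
Not all that is in view belongs to the job. What is shaped like the recorder but blue or yellow is not meant.

How it is judged:
By the outcome, as a careful person would: the job done as asked, in the order asked, and still so for the second after the job is handed in, with the robot touching nothing.
It also fails if it takes over 48 s, if anything falls off the work surface, if the arm or the gripper's body presses on something with over 40 N, if the wrist force passes 120 N, or if a joint passes its speed limit or range.

ROBOT

A 6-joint arm with a two-finger parallel gripper is mounted at the origin on the work surface. World frame = base frame: x ahead of the robot, y to its left, z up, the work surface at z = 0. Lengths are in m, angles in degrees, forces in N, time in s.
With the tool pointing down it reaches from about 0.25 to 0.725 m from the base axis. Payload 9.7 kg.
Tool frame: the origin (TCP) lies on the centre line of the jaws, within the pads' length; the fingertips stand 19 mm ahead of it and the grasp point (between the pads) is the TCP (bot.tcp_to_tips is the z of the fingertips in the tool frame, in m); z points along the fingers, y is the line along which they close (so a half turn about z gives the same grasp; the last joint's range is limited). The gripper opens to 85 mm and grips with 20 to 120 N. Pads are 22 mm wide; open, the fingers measure 114 mm over their backs; the gripper's body (76 mm by 85 mm) begins 54 mm behind the grasp point. The pads swing forward as they close: fully open they stand 13 mm farther back than shut.
Start: joints at [-63.541, 4.979, 10.078, 95.1, 0, 90], TCP at [0.245, -0.492, 0.25] pointing down, gripper open.
Joint ranges: [-179.16, 179.16], [-48.56, 103.87], [-65.8, 70.77], [-126.05, 130.52], [-82.76, 87.17], [-180, 180]. Speed limits (degrees/s): [127.2, 127.2, 147.25, 180, 180, 180].

INTERFACE

Orientations are given as [roll, pitch, yaw] about the fixed x, y, z axes, in that order (R = Rz(yaw) Ry(pitch) Rx(roll)).
In Python, from workcell import bot gives the robot as it stands. The module is installed in compiled form; this text tells all that it offers.
- The arm moves only by the tool play_rows, never from a script. Its argument "increments" is a list of rows, each an object with "slide": the shift along the tool's x, y, z in mm, a list of three; "angular": the turn, a rotation vector about the tool's x, y, z in degrees, a list of three; "claw": the opening, from -1 (shut) to 1 (fully open). In form: [{"slide": [x, y, z], "angular": [rx, ry, rz], "claw": claw}, ...]. A call has 1 to 8 rows; each row shifts and turns the commanded pose from where the row before left it, along the tool's axes as they then stand; what a row does not reach is not made up. A row lasts 1/10 s, in which the tool goes at most 50 mm and 8.59 degrees, less where a joint would pass 70% of its speed; a pose out of reach is approached as far as the arm can. A call is refused whole if a number of a shift passes 50 or a number of a turn 8.59, either way. A call with a gripper value outside its range is refused whole. The fingers move at their own pace and stop on an object; "squeeze" is the grip in N (left out, the last holds). Time passes only in rows, so rows that do not move let the fingers close. It gives the time, the measured TCP pose, the force, the opening and the grip force at its end, in the units of the state.
- bot.get_obs(): the state, without advancing time (a new reading comes with each control period).
- bot.camera(name): name is "scene" or "top" or "wrist"; returns the picture (400x640x3 uint8, red, green, blue); there is no depth.
- bot.camera_info(name): a dict with "fovy" (degrees; the focal length in pixels is half the picture's height over the tangent of half this angle, whatever the lens; pixels are square), "cx", "cy" (the principal point, pixels), "k1" (the pictures are not rectified: a ray, as slopes to the right and down, at radius r is drawn at 1 + k1 r^2 times it, then the intrinsics apply), "R" (3x3) and "t" (3): a world point X has camera coordinates R X + t. Camera axes: x right, y down, z forward; pixel columns grow to the right and rows downward; lengths in m; the calibration is good to about 2 mm. A picture is of the moment at which its call begins: read the wrist's pose just before it. camera_info takes no time and is no camera call; for the wrist camera it gives the pose at the moment of the call.
- bot.job_done(): hands the job in; it is judged then, once.
The state is a dict: "time": time; "q": joint angles; "qd": joint speeds; "joint_efforts": joint torques, N m; "ee_pos": TCP position; "tcp_rot": TCP orientation; "wrist_force": force on the tool from outside, world axes, zero at the start; "torque": the same for the moment, N m; "opening": finger opening in m; "grasp_force": force on a finger pad.
Only numpy, scipy, OpenCV 4.12 (cv2) and the standard library are available. Lean on these libraries where they do the work, as an engineer would, in place of code of your own. Each camera call takes 0.05 s, during which the arm holds its last target. There are 200 camera calls.

## Working session

There is one attempt and no reset: what is moved stays moved. The work goes in short steps, Python scripts to look and compute and a tool call to move; the robot and the scene stay as the last step left them, time stands still between calls to the robot, and variables do not carry over. Pictures are saved under pics/ and viewed, at most 10 in all, crops included, and the job is handed in when it is done.

Besides the shell and the picture viewer there is one more tool, called after "Request:" as a command line: name --argument value ..., lists and objects as JSON in quotes. play_rows: Moves the arm, as the interface text tells. Its arguments: {"type":"object","properties":{"increments":{"type":"array"},"squeeze":{"type":"number"}},"required":["increments"]}

```bash
mkdir -p pics; cat > h.py <<'E'
import numpy as np, cv2
from workcell import bot
def K(i):
    f=200/np.tan(np.radians(i["fovy"])/2); return f
def world(i,u,v,z):
    f=K(i); d=np.array([(u-i["cx"])/f,(v-i["cy"])/f]); s=d.copy()
    for _ in range(30): s=d/(1+i["k1"]*(s@s))
    R=np.array(i["R"]);t=np.array(i["t"]); c=-R.T@t; r=R.T@np.array([s[0],s[1],1]); return c+r*(z-c[2])/r[2]
def pix(i,X):
    R=np.array(i["R"]);p=R@np.array(X)+np.array(i["t"]); s=p[:2]/p[2]; s=s*(1+i["k1"]*(s@s)); return K(i)*s+[i["cx"],i["cy"]]
E
python3 - <<'E'
from h import *
for n in("top","scene"):
    cv2.imwrite(f"pics/{n}0.png",bot.camera(n)[:,:,::-1]); i=bot.camera_info(n); print(n,i)
o=bot.get_obs();print(o["time"],o["ee_pos"],o["tcp_rot"],o["opening"],bot.tcp_to_tips)
E
```

```text
top {'fovy': 47.65408427492501, 'cx': 324.0522662264111, 'cy': 197.47412427721343, 'k1': 0.03257170401187116, 'R': array([[ 2.19382759e-02, -9.99753509e-01,  3.41082531e-03],
       [-9.90233415e-01, -2.21989545e-02, -1.37640804e-01],
       [ 1.37682594e-01, -3.57911259e-04, -9.90476338e-01]]), 't': array([-0.00219545,  0.53106617,  1.26515185])}
scene {'fovy': 43.187153998192755, 'cx': 323.0122355029863, 'cy': 196.37844242212657, 'k1': -0.15572945437735797, 'R': array([[ 0.20098095,  0.97958754, -0.00386167],
       [ 0.64226196, -0.13474675, -0.75454814],
       [-0.7396663 ,  0.1491696 , -0.65623334]]), 't': array([-0.10465185, -0.29197863,  2.08178964])}
0.1 [ 0.24495966 -0.49221655  0.24965674] [-1.79930839e+02  3.37023711e-04  2.64582424e+01] 0.08525055872322 0.019
```

View pics/top0.png

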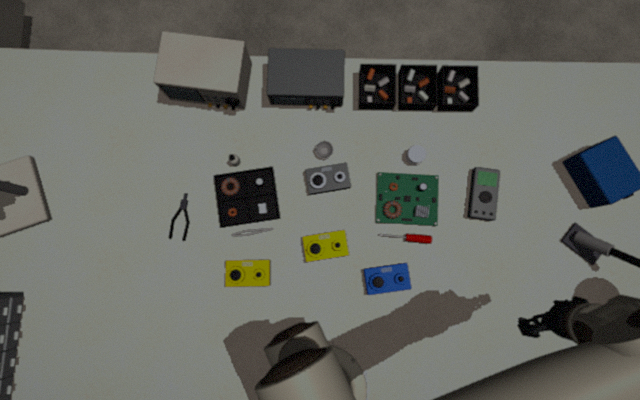

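View pics/scene0.png

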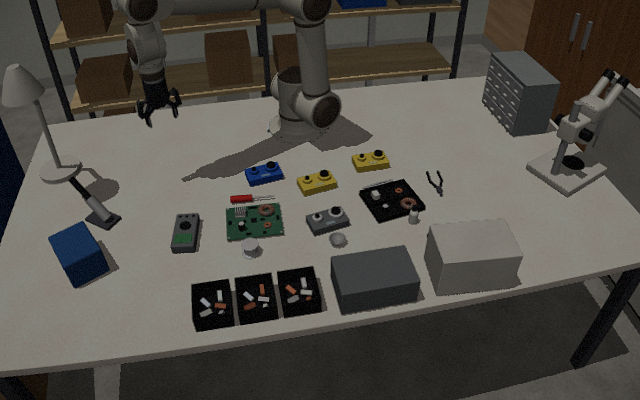

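The top view shows the grey recorder at (327,178), with what looks like its large button at (318,180). The board is on the right with two ring coils, at (392,210) large and (393,187) small. The tray is on the left with ring coils at (231,186) large and (233,212) small. The blue and yellow boxes are decoys. I'll confirm in one enlarged crop.

```bash
python3 - <<'E'
from h import *
im=cv2.imread("pics/top0.png")[150:250,205:445]
im=cv2.resize(im,None,fx=3.3333,fy=3.3333,interpolation=cv2.INTER_CUBIC); im=cv2.convertScaleAbs(im,alpha=1.7)
cv2.imwrite("pics/crop0.png",im)
i=bot.camera_info("top")
for n,u,v,z in(("btn",318,180,.052),("small",340,177,.045),("bcoil",392,210,.03),("scoil",231,186,.022),("bottle",233,158,.07),("spool",416,153,.04)): print(n,world(i,u,v,z).round(4))
E
```

```text
btn [0.5788 0.028  0.052 ]
small [ 0.5903 -0.0349  0.045 ]
bcoil [ 0.4999 -0.1867  0.03  ]
scoil [0.5607 0.2812 0.022 ]
bottle [0.6333 0.2695 0.07  ]
spool [ 0.6669 -0.2545  0.04  ]
```

View pics/crop0.png

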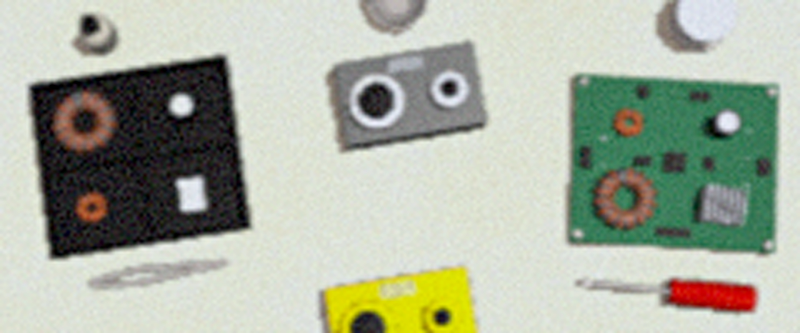

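The crop confirms it. The large button is at crop (376,99), at the left (+y) end of the grey box and 64 mm from the small one. The large board coil is at (625,198) and the large spare at (85,121). Each has a clearly smaller orange ring near it, which isn't the one meant. I'll move above the button with the fingers shut.

Request:
play_rows --increments '[{"slide": [20,-12,0],"angular": [0,0,0],"claw": -1},{"slide": [38,-22,0],"angular": [0,0,0],"claw": -1},{"slide": [38,-23,0],"angular": [0,0,0],"claw": -1},{"slide": [38,-23,0],"angular": [0,0,0],"claw": -1},{"slide": [38,-23,0],"angular": [0,0,0],"claw": -1},{"slide": [38,-23,0],"angular": [0,0,0],"claw": -1},{"slide": [38,-23,0],"angular": [0,0,0],"claw": -1},{"slide": [38,-23,0],"angular": [0,0,0],"claw": -1}]'

```text
time: 0.9
ee_pos: [0.425, -0.2093, 0.2501]
tcp_rot: [-180.0, 0.0, 26.5]
wrist_force: [0.5, -1.0, -0.6]
opening: -0.0001
grasp_force: 0.0
```

Request:
play_rows --increments '[{"slide": [38,-23,0],"angular": [0,0,0],"claw": -1},{"slide": [38,-23,0],"angular": [0,0,0],"claw": -1},{"slide": [38,-23,0],"angular": [0,0,0],"claw": -1},{"slide": [38,-23,0],"angular": [0,0,0],"claw": -1},{"slide": [38,-22,0],"angular": [0,0,0],"claw": -1},{"slide": [30,-18,0],"angular": [0,0,0],"claw": -1},{"slide": [20,-12,0],"angular": [0,0,0],"claw": -1},{"slide": [0,0,0],"angular": [0,0,0],"claw": -1}]'

```text
time: 1.7
ee_pos: [0.576, 0.0273, 0.249]
tcp_rot: [-179.9, 0.1, 26.6]
wrist_force: [0.4, -0.0, 0.3]
opening: 0.0001
grasp_force: 0.0
```

```bash
cat > rel.py <<'E'
from h import *
from scipy.spatial.transform import Rotation as Ro
import sys
def rel(X): # mm in tool axes to bring fingertips to X
    o=bot.get_obs(); R=Ro.from_euler("xyz",o["tcp_rot"],degrees=True).as_matrix()
    return 1000*(R.T@(np.array(X)-o["ee_pos"])-[0,0,bot.tcp_to_tips])
E
python3 - <<'E'
from rel import *
o=bot.get_obs();print(o["time"],o["ee_pos"],o["tcp_rot"],o["opening"],o["wrist_force"])
i=bot.camera_info("wrist"); im=bot.camera("wrist")
cv2.imwrite("pics/w1.png",im[:,:,::-1])
print(pix(i,[.579,.028,.052]),pix(i,[.5903,-.0349,.045]),rel([.579,.028,.052]))
E
```

```text
1.7 [0.57600739 0.02725161 0.24896942] [-1.79939417e+02  7.86610446e-02  2.66291478e+01] 6.203183386387598e-05 [ 0.40375671 -0.03807942  0.32876195]
[320.00192595 177.46708727] [376.61680714 192.32921319] [ 4.53984629e+00 -1.10064489e-01  1.78281148e+02]
```

View pics/w1.png

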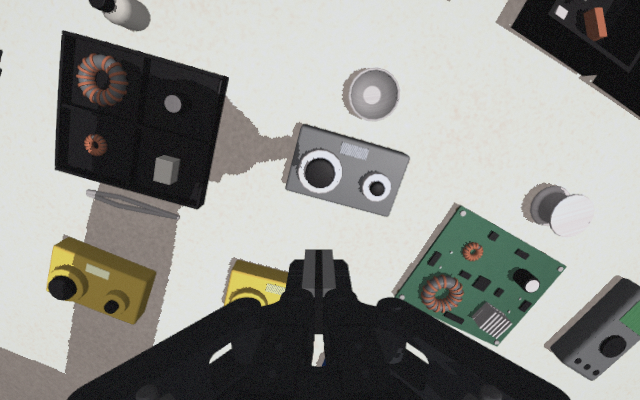

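The wrist view shows everything: large button at (320,175), small button at (377,187), board coil hole at (442,294) and spare coil hole at (102,79).

```bash
python3 - <<'E'
from rel import *
i=bot.camera_info("wrist")
im=cv2.imread("pics/w1.png")
c=[cv2.resize(im[y-50:y+50,x-65:x+65],None,fx=4,fy=4,interpolation=cv2.INTER_CUBIC)[:, :] for x,y in((320,175),(102,79),(442,294))]
c=[cv2.resize(a,(400,308)) for a in c]
cv2.imwrite("pics/c1.png",np.vstack([np.hstack(c[:2]),np.hstack([c[2],c[2]*0])])[:600])
for n,u,v,z in(("btn",320,175,.052),("small",377,187,.045),("bcoil",442,294,.03),("scoil",102,79,.022)):
    X=world(i,u,v,z); print(n,X.round(4),rel(X).round(1))
E
```

```text
btn [0.5806 0.0277 0.052 ] [  5.8   0.8 178.3]
small [ 0.5949 -0.0338  0.045 ] [ -8.9  62.3 185.3]
bcoil [ 0.5072 -0.1841  0.03  ] [-154.5  157.5  200.4]
scoil [0.5647 0.2799 0.022 ] [ 104.5 -231.8  208.3]
```

View pics/c1.png

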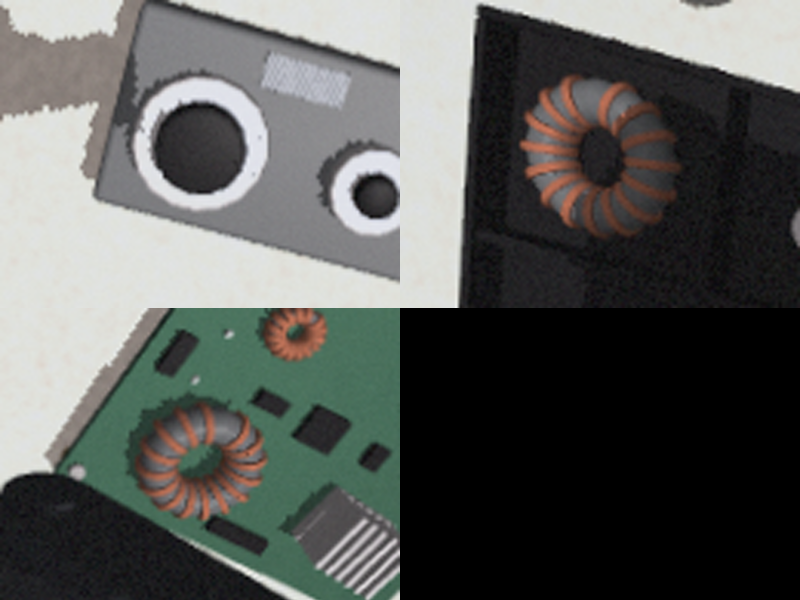

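Request:
play_rows --increments '[{"slide": [2,0,30],"angular": [0,0,0],"claw": -1},{"slide": [2,0,40],"angular": [0,0,0],"claw": -1},{"slide": [1,0,40],"angular": [0,0,0],"claw": -1},{"slide": [0,0,20],"angular": [0,0,0],"claw": -1},{"slide": [0,0,0],"angular": [0,0,0],"claw": -1},{"slide": [0,0,0],"angular": [0,0,0],"claw": -1}]'

```text
time: 2.35
ee_pos: [0.5794, 0.0263, 0.1212]
tcp_rot: [180.0, -0.0, 26.4]
wrist_force: [0.5, 0.6, 0.9]
opening: -0.0004
grasp_force: 0.0
```

```bash
python3 - <<'E'
from rel import *
o=bot.get_obs();print(o["time"],o["ee_pos"],o["tcp_rot"],rel([.5806,.028,.052]))
i=bot.camera_info("wrist"); im=bot.camera("wrist")[:,:,::-1]
cv2.imwrite("pics/w2.png",im)
print(pix(i,[.5806,.028,.052]),pix(i,o["ee_pos"]-np.array([0,0,.019])))
E
```

```text
2.35 [0.57944259 0.02632791 0.12119913] [ 1.79986681e+02 -1.30283373e-02  2.64070249e+01] [ 1.76456081 -0.99895904 50.19930375]
[318.33978345 225.25461571] [320.38168594 265.76639588]
```

View pics/w2.png

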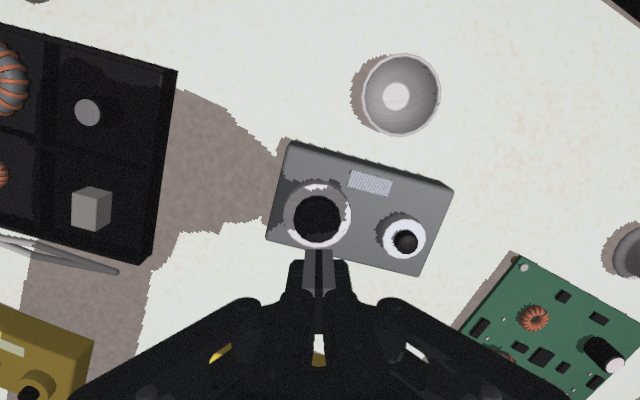

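The button face is centred near (317,217), and the shut tips end at about (319,250).

```bash
python3 - <<'E'
from rel import *
i=bot.camera_info("wrist"); im=cv2.imread("pics/w2.png")
g=im.max(2); m=(g<45).astype(np.uint8); m[246:]=0
n,l,s,c=cv2.connectedComponentsWithStats(m)
for k in range(1,n):
    if s[k,4]>200 and abs(c[k][0]-317)<30: print(s[k],c[k])
for p in((317,217),(318,216)):
    X=world(i,*p,.052);print(X,rel(X))
E
```

```text
[ 294  196   46   46 1660] [316.35481928 218.52409639]
[0.58582007 0.03140691 0.052     ] [ 7.23627274 -1.88970151 51.09012176]
[0.58673639 0.03113133 0.052     ] [ 7.93430784 -1.23522951 51.09194228]
```

Request:
play_rows --increments '[{"slide": [4,-1,15],"angular": [0,0,0],"claw": -1},{"slide": [0,0,18],"angular": [0,0,0],"claw": -1},{"slide": [0,0,5],"angular": [0,0,0],"claw": -1},{"slide": [0,0,0],"angular": [0,0,0],"claw": -1},{"slide": [0,0,0],"angular": [0,0,0],"claw": -1}]'

```text
time: 2.9
ee_pos: [0.5831, 0.0298, 0.083]
tcp_rot: [180.0, -0.0, 26.5]
wrist_force: [0.4, -0.0, 0.9]
opening: -0.0002
grasp_force: 0.0
```

```bash
python3 - <<'E'
from rel import *
o=bot.get_obs();print(o["time"],o["ee_pos"],o["wrist_force"])
i=bot.camera_info("wrist"); im=bot.camera("wrist")[:,:,::-1]
it=bot.camera_info("top"); t=bot.camera("top")[:,:,::-1]
cv2.imwrite("pics/w3raw.png",im)
a=cv2.resize(im[180:300,240:400],(800,600),interpolation=cv2.INTER_CUBIC)
cv2.imwrite("pics/w3.png",cv2.convertScaleAbs(a,alpha=1.6,beta=20))
for X in([.579,.028,.052],[.5845,.031,.052],o["ee_pos"]-np.array([0,0,.019])): print((pix(i,X)-[240,180])*5)
E
```

```text
2.9 [0.58313956 0.02984247 0.08298571] [ 0.44933449 -0.01014369  0.93782301]
[399.09492424 411.01632779]
[397.05834259 359.7597266 ]
[401.7799449  428.87284381]
```

View pics/w3.png

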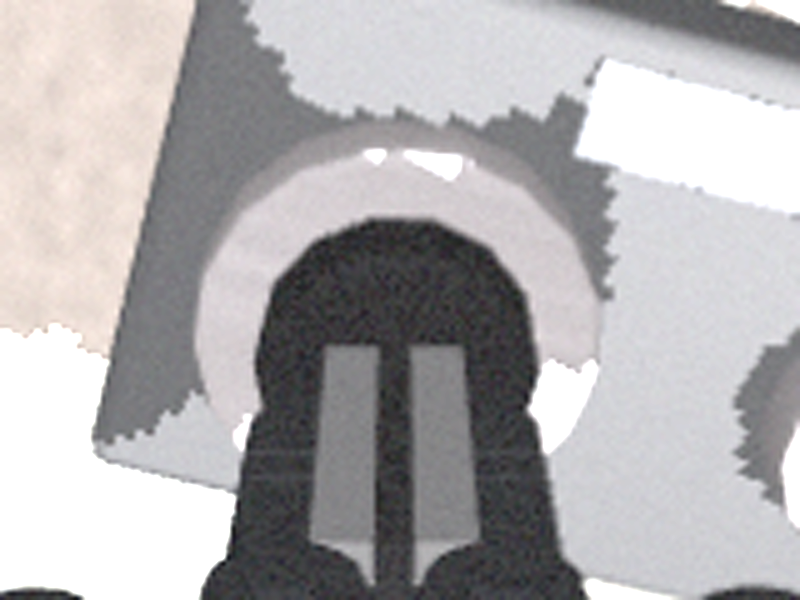

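The button circle in the crop is centred at about (397,356), so it lies roughly 3 mm further along tool x. I'll shift and press.

Request:
play_rows --increments '[{"slide": [3,0,8],"angular": [0,0,0],"claw": -1},{"slide": [0,0,4],"angular": [0,0,0],"claw": -1},{"slide": [0,0,2],"angular": [0,0,0],"claw": -1},{"slide": [0,0,2],"angular": [0,0,0],"claw": -1},{"slide": [0,0,1.5],"angular": [0,0,0],"claw": -1},{"slide": [0,0,0],"angular": [0,0,0],"claw": -1},{"slide": [0,0,0],"angular": [0,0,0],"claw": -1}]'

```text
time: 3.7
ee_pos: [0.5857, 0.0312, 0.0652]
tcp_rot: [180.0, -0.0, 26.5]
wrist_force: [0.5, 2.6, 4.4]
opening: -0.0003
grasp_force: 2.3
```

Request:
play_rows --increments '[{"slide": [0,0,0.5],"angular": [0,0,0],"claw": -1},{"slide": [0,0,0.5],"angular": [0,0,0],"claw": -1},{"slide": [0,0,0],"angular": [0,0,0],"claw": -1},{"slide": [0,0,0],"angular": [0,0,0],"claw": -1}]'

```text
time: 4.1
ee_pos: [0.5857, 0.0312, 0.065]
tcp_rot: [180.0, -0.1, 26.5]
wrist_force: [-0.9, 0.9, 11.6]
opening: 0.0
grasp_force: 5.5
```

Request:
play_rows --increments '[{"slide": [0,0,1],"angular": [0,0,0],"claw": -1},{"slide": [0,0,0],"angular": [0,0,0],"claw": -1},{"slide": [0,0,0],"angular": [0,0,0],"claw": -1}]'

```text
time: 4.4
ee_pos: [0.5858, 0.0312, 0.0649]
tcp_rot: [180.0, -0.1, 26.5]
wrist_force: [-4.3, 0.7, 17.4]
opening: -0.0003
grasp_force: 8.6
```

```bash
python3 - <<'E'
from rel import *
o=bot.get_obs();print(o["ee_pos"],o["wrist_force"])
for X in([.5045,-.1845,.05],[.5055,-.1850,.05]): print(rel(X))
E
```

```text
[0.5858181  0.03121761 0.06488   ] [-4.29523614  0.65428508 17.44975028]
[-168.94721921  156.8768996    -4.3504294 ]
[-168.27476818  157.77009959   -4.34858675]
```

The button bottomed out: tip height 46 mm, stalled, force rising to 17 N. Now I'll release, lift, and go above the board coil.

Request:
play_rows --increments '[{"slide": [0,0,-6],"angular": [0,0,0],"claw": -1},{"slide": [0,0,-20],"angular": [0,0,0],"claw": -1},{"slide": [0,0,-35],"angular": [0,0,0],"claw": -1},{"slide": [0,0,-20],"angular": [0,0,0],"claw": -1},{"slide": [-16,15,0],"angular": [0,0,0],"claw": -1},{"slide": [-32,30,0],"angular": [0,0,0],"claw": -1},{"slide": [-32,30,0],"angular": [0,0,0],"claw": -1},{"slide": [-32,30,0],"angular": [0,0,0],"claw": -1}]'

```text
time: 5.2
ee_pos: [0.5308, -0.114, 0.1431]
tcp_rot: [-180.0, 0.1, 26.5]
wrist_force: [0.3, -0.6, -0.7]
opening: -0.0002
grasp_force: 0.0
```

Request:
play_rows --increments '[{"slide": [-32,30,0],"angular": [0,0,0],"claw": -1},{"slide": [-22,20,0],"angular": [0,0,0],"claw": -1},{"slide": [-10,3,0],"angular": [0,0,0],"claw": -1},{"slide": [0,0,0],"angular": [0,0,0],"claw": -1},{"slide": [0,0,0],"angular": [0,0,0],"claw": -1}]'

```text
time: 5.7
ee_pos: [0.4984, -0.1881, 0.1436]
tcp_rot: [-180.0, 0.0, 26.5]
wrist_force: [0.1, 0.9, -0.5]
opening: 0.0001
grasp_force: 0.0
```

```bash
python3 - <<'E'
from rel import *
o=bot.get_obs();print(o["time"],o["ee_pos"],o["wrist_force"])
i=bot.camera_info("wrist"); im=bot.camera("wrist")[:,:,::-1]
cv2.imwrite("pics/w4.png",cv2.convertScaleAbs(im,alpha=1.4))
print(pix(i,[.5065,-.1845,.03]))
E
```

```text
5.7 [ 0.49839484 -0.18805544  0.14357438] [ 0.14595963  0.89394967 -0.50616716]
[320.19023474 195.4509854 ]
```

View pics/w4.png

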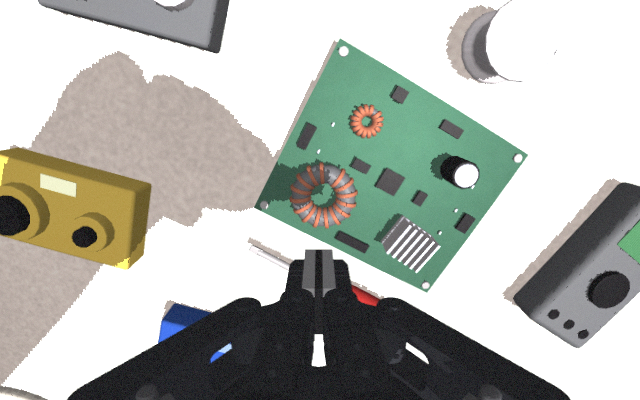

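The board coil's outline is centred at about (323.5,195). I predicted (320,195.5), so they agree within about 2 mm.

```bash
python3 - <<'E'
from rel import *
i=bot.camera_info("wrist")
for z in(.021,.03):
    X=world(i,323.5,195,z); X2=X.copy(); X2[2]=.05; print(X,rel(X2))
E
```

```text
[ 0.50588088 -0.18772645  0.021     ] [ 6.50319367  3.25458479 74.62073878]
[ 0.50822504 -0.18637782  0.03      ] [ 9.20284694  3.09419736 74.62077778]
```

Request:
play_rows --increments '[{"slide": [4,2,15],"angular": [0,0,0],"claw": -1},{"slide": [4,1,25],"angular": [0,0,0],"claw": -1},{"slide": [0,0,20],"angular": [0,0,0],"claw": -1},{"slide": [0,0,10],"angular": [0,0,0],"claw": -1},{"slide": [0,0,5],"angular": [0,0,0],"claw": -1},{"slide": [0,0,0],"angular": [0,0,0],"claw": -1},{"slide": [0,0,0],"angular": [0,0,0],"claw": -1}]'

```text
time: 6.45
ee_pos: [0.5073, -0.1879, 0.0695]
tcp_rot: [180.0, -0.0, 26.5]
wrist_force: [-0.1, -0.3, 0.5]
opening: 0.0001
grasp_force: 0.0
```

```bash
python3 - <<'E'
from rel import *
o=bot.get_obs();print(o["time"],o["ee_pos"],o["wrist_force"])
i=bot.camera_info("wrist"); im=bot.camera("wrist")[:,:,::-1]
a=cv2.resize(im[160:310,220:420],(800,600),interpolation=cv2.INTER_CUBIC)
cv2.imwrite("pics/w5.png",cv2.convertScaleAbs(a,alpha=1.6,beta=20))
for X in([.507,-.187,.021],[.507,-.187,.03],o["ee_pos"]-np.array([0,0,.019])): print((pix(i,X)-[220,160])*4)
E
```

```text
6.45 [ 0.50727776 -0.1878947   0.06954898] [-0.11737062 -0.31264781  0.45123142]
[393.80221709 323.69883304]
[393.93299894 350.48096822]
[401.54800436 423.25021822]
```

View pics/w5.png

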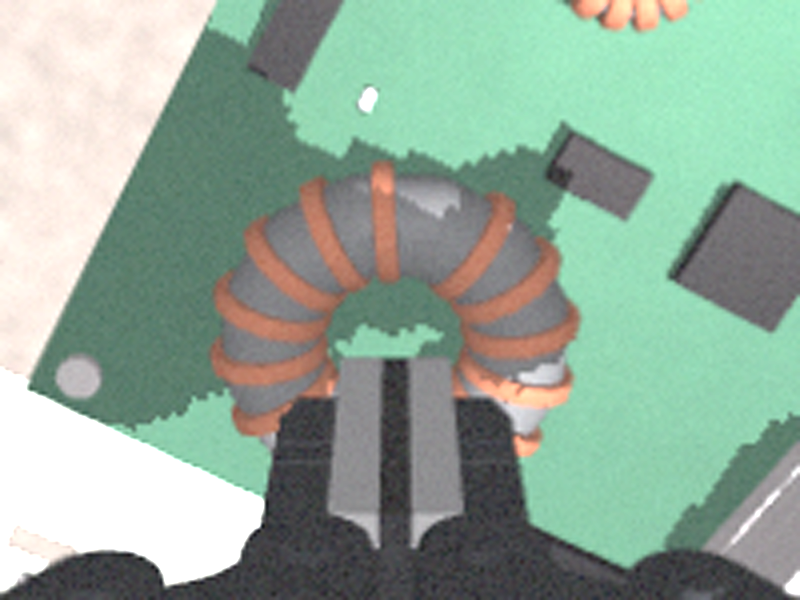

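The tips point down over the coil's middle, about 20 mm above its top. The coil outline is centred at about (395,347) in the crop, as predicted to within about 2 mm. Holding.

Request:
play_rows --increments '[{"slide": [0,0,0],"angular": [0,0,0],"claw": -1},{"slide": [0,0,0],"angular": [0,0,0],"claw": -1},{"slide": [0,0,0],"angular": [0,0,0],"claw": -1},{"slide": [0,0,0],"angular": [0,0,0],"claw": -1},{"slide": [0,0,0],"angular": [0,0,0],"claw": -1},{"slide": [0,0,0],"angular": [0,0,0],"claw": -1},{"slide": [0,0,0],"angular": [0,0,0],"claw": -1},{"slide": [0,0,0],"angular": [0,0,0],"claw": -1}]'

```text
time: 7.3
ee_pos: [0.5068, -0.1879, 0.0688]
tcp_rot: [-180.0, 0.0, 26.5]
wrist_force: [0.5, 0.1, 0.3]
opening: 0.0002
grasp_force: 0.0
```

Request:
play_rows --increments '[{"slide": [0,0,0],"angular": [0,0,0],"claw": -1},{"slide": [0,0,0],"angular": [0,0,0],"claw": -1},{"slide": [0,0,0],"angular": [0,0,0],"claw": -1},{"slide": [0,0,0],"angular": [0,0,0],"claw": -1},{"slide": [0,0,0],"angular": [0,0,0],"claw": -1},{"slide": [0,0,0],"angular": [0,0,0],"claw": -1},{"slide": [0,0,0],"angular": [0,0,0],"claw": -1},{"slide": [0,0,0],"angular": [0,0,0],"claw": -1}]'

```text
time: 8.1
ee_pos: [0.5068, -0.1879, 0.0688]
tcp_rot: [-180.0, 0.0, 26.5]
wrist_force: [0.2, -0.0, 0.1]
opening: 0.0001
grasp_force: 0.0
```

Request:
play_rows --increments '[{"slide": [0,0,0],"angular": [0,0,0],"claw": -1},{"slide": [0,0,0],"angular": [0,0,0],"claw": -1},{"slide": [0,0,0],"angular": [0,0,0],"claw": -1},{"slide": [0,0,0],"angular": [0,0,0],"claw": -1},{"slide": [0,0,0],"angular": [0,0,0],"claw": -1},{"slide": [0,0,0],"angular": [0,0,0],"claw": -1},{"slide": [0,0,0],"angular": [0,0,0],"claw": -1},{"slide": [0,0,0],"angular": [0,0,0],"claw": -1}]'

```text
time: 8.9
ee_pos: [0.5068, -0.1879, 0.0688]
tcp_rot: [-180.0, 0.0, 26.5]
wrist_force: [0.3, 0.2, 0.4]
opening: -0.0
grasp_force: 0.0
```

```bash
python3 - <<'E'
from rel import *
print(bot.get_obs()["time"],rel([.566,.281,.042]))
E
```

```text
8.9 [ 261.92693513 -393.38092947    7.79110362]
```

Request:
play_rows --increments '[{"slide": [0,0,-15],"angular": [0,0,0],"claw": -1},{"slide": [0,0,-35],"angular": [0,0,0],"claw": -1},{"slide": [0,0,-25],"angular": [0,0,0],"claw": -1},{"slide": [12,-18,0],"angular": [0,0,0],"claw": -1},{"slide": [23,-36,0],"angular": [0,0,0],"claw": -1},{"slide": [23,-36,0],"angular": [0,0,0],"claw": -1},{"slide": [23,-36,0],"angular": [0,0,0],"claw": -1},{"slide": [23,-36,0],"angular": [0,0,0],"claw": -1}]'

```text
time: 9.7
ee_pos: [0.5278, 0.0051, 0.1452]
tcp_rot: [180.0, -0.1, 26.4]
wrist_force: [1.1, 0.2, -0.5]
opening: 0.0003
grasp_force: 0.0
```

Request:
play_rows --increments '[{"slide": [23,-36,0],"angular": [0,0,0],"claw": -1},{"slide": [23,-36,0],"angular": [0,0,0],"claw": -1},{"slide": [23,-36,0],"angular": [0,0,0],"claw": -1},{"slide": [23,-36,0],"angular": [0,0,0],"claw": -1},{"slide": [23,-36,0],"angular": [0,0,0],"claw": -1},{"slide": [20,-36,0],"angular": [0,0,0],"claw": -1},{"slide": [13,-15,0],"angular": [0,0,0],"claw": -1},{"slide": [0,0,0],"angular": [0,0,0],"claw": -1}]'

```text
time: 10.5
ee_pos: [0.5573, 0.2789, 0.1444]
tcp_rot: [-180.0, -0.0, 26.7]
wrist_force: [0.1, -0.5, 0.2]
opening: -0.0002
grasp_force: 0.0
```

Request:
play_rows --increments '[{"slide": [0,0,0],"angular": [0,0,0],"claw": -1}]'

```text
time: 10.6
ee_pos: [0.5572, 0.2763, 0.1444]
tcp_rot: [180.0, -0.0, 26.5]
wrist_force: [0.5, -0.8, 0.4]
opening: 0.0003
grasp_force: 0.0
```

```bash
python3 - <<'E'
from rel import *
o=bot.get_obs();print(o["time"],o["ee_pos"],o["wrist_force"])
i=bot.camera_info("wrist"); im=bot.camera("wrist")[:,:,::-1]
cv2.imwrite("pics/w6.png",cv2.convertScaleAbs(im,alpha=1.4))
X=[.566,.281,.022];print(pix(i,X),rel([.566,.281,.042]))
E
```

```text
10.6 [0.55722527 0.27634016 0.14437263] [ 0.51358644 -0.76763235  0.427721  ]
[319.1840865  191.06527388] [10.09299621 -0.83548934 83.42315641]
```

View pics/w6.png

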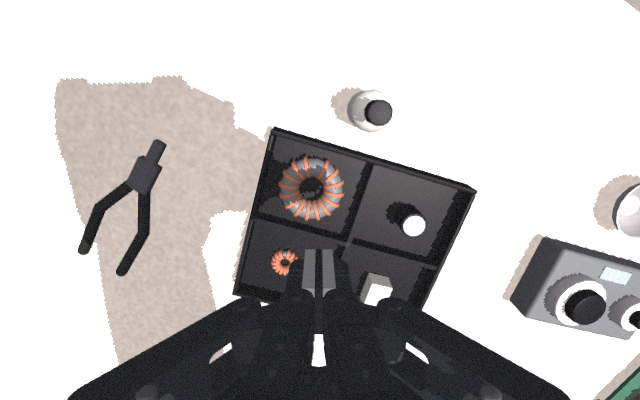

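The spare large coil's outline spans x 279–344 and y 155–221, so its centre is about (311.5,188). The bottle at (372,110) is clear of the fingers.

```bash
python3 - <<'E'
from rel import *
i=bot.camera_info("wrist")
im=cv2.imread("pics/w6.png"); hsv=cv2.cvtColor(im,cv2.COLOR_BGR2HSV)
m=cv2.inRange(hsv,(0,90,80),(20,255,255)); m[:,:260]=0;m[:,360:]=0;m[:140]=0;m[235:]=0
print(cv2.minEnclosingCircle(cv2.findNonZero(m)))
for z in(.013,.018,.022):
    X=world(i,311.5,188,z); X2=X.copy(); X2[2]=.042; print(X,rel(X2))
E
```

```text
((311.0, 188.0), 33.376739501953125)
[0.56329529 0.28614264 0.013     ] [ 9.95950495 -6.64448418 83.42189438]
[0.56457727 0.28666179 0.018     ] [11.33857408 -6.53886966 83.42220558]
[0.56560285 0.2870771  0.022     ] [12.44182938 -6.45437804 83.42245454]
```

Request:
play_rows --increments '[{"slide": [6,-4,15],"angular": [0,0,0],"claw": -1},{"slide": [5,-2.5,25],"angular": [0,0,0],"claw": -1},{"slide": [0,0,25],"angular": [0,0,0],"claw": -1},{"slide": [0,0,12],"angular": [0,0,0],"claw": -1},{"slide": [0,0,6],"angular": [0,0,0],"claw": -1},{"slide": [0,0,0],"angular": [0,0,0],"claw": -1},{"slide": [0,0,0],"angular": [0,0,0],"claw": -1},{"slide": [0,0,0],"angular": [0,0,0],"claw": -1}]'

```text
time: 11.45
ee_pos: [0.566, 0.2849, 0.0621]
tcp_rot: [-179.9, -0.1, 26.7]
wrist_force: [0.8, -0.7, 0.4]
opening: 0.0004
grasp_force: 0.0
```

```bash
python3 - <<'E'
from rel import *
i=bot.camera_info("wrist"); o=bot.get_obs(); print(o["time"],o["ee_pos"])
im=cv2.convertScaleAbs(bot.camera("wrist")[:,:,::-1],alpha=1.4); cv2.imwrite("pics/w7.png",im)
hsv=cv2.cvtColor(im,cv2.COLOR_BGR2HSV)
m=cv2.inRange(hsv,(0,90,80),(20,255,255)); m[:,:255]=0;m[:,385:]=0;m[:170]=0;m[300:]=0
p=cv2.findNonZero(m); x,y,w,h=cv2.boundingRect(p); print(x,y,w,h)
c=(x+w/2,y+w/2)
for z in(.016,.022):
    X=world(i,*c,z); X[2]=.042; print(c,X,rel(X))
E
```

```text
11.45 [0.56598991 0.28491332 0.06212522]
269 201 92 72
(315.0, 247.0) [0.56224793 0.28647501 0.042     ] [-2.60966582 -2.98865925  0.995557  ]
(315.0, 247.0) [0.56489223 0.28772303 0.042     ] [ 0.31339762 -2.91425542  1.00067113]
```

Request:
play_rows --increments '[{"slide": [0,-2,0],"angular": [0,0,0],"claw": -1},{"slide": [0,0,0],"angular": [0,0,0],"claw": -1},{"slide": [0,0,0],"angular": [0,0,0],"claw": -1},{"slide": [0,0,0],"angular": [0,0,0],"claw": -1},{"slide": [0,0,0],"angular": [0,0,0],"claw": -1},{"slide": [0,0,0],"angular": [0,0,0],"claw": -1},{"slide": [0,0,0],"angular": [0,0,0],"claw": -1},{"slide": [0,0,0],"angular": [0,0,0],"claw": -1}]'

```text
time: 12.3
ee_pos: [0.5649, 0.2857, 0.0608]
tcp_rot: [-179.8, 0.0, 26.8]
wrist_force: [1.1, 0.1, -0.3]
opening: 0.0
grasp_force: 0.0
```

Request:
play_rows --increments '[{"slide": [0,0,0],"angular": [0,0,0],"claw": -1},{"slide": [0,0,0],"angular": [0,0,0],"claw": -1},{"slide": [0,0,0],"angular": [0,0,0],"claw": -1},{"slide": [0,0,0],"angular": [0,0,0],"claw": -1},{"slide": [0,0,0],"angular": [0,0,0],"claw": -1},{"slide": [0,0,0],"angular": [0,0,0],"claw": -1},{"slide": [0,0,0],"angular": [0,0,0],"claw": -1},{"slide": [0,0,0],"angular": [0,0,0],"claw": -1}]'

```text
time: 13.1
ee_pos: [0.5649, 0.2857, 0.0608]
tcp_rot: [-179.8, -0.0, 26.8]
wrist_force: [-0.3, 0.3, -0.1]
opening: 0.0001
grasp_force: 0.0
```

Request:
play_rows --increments '[{"slide": [0,0,0],"angular": [0,0,0],"claw": -1},{"slide": [0,0,0],"angular": [0,0,0],"claw": -1},{"slide": [0,0,0],"angular": [0,0,0],"claw": -1},{"slide": [0,0,0],"angular": [0,0,0],"claw": -1},{"slide": [0,0,0],"angular": [0,0,0],"claw": -1},{"slide": [0,0,0],"angular": [0,0,0],"claw": -1},{"slide": [0,0,0],"angular": [0,0,0],"claw": -1},{"slide": [0,0,0],"angular": [0,0,0],"claw": -1}]'

```text
time: 13.9
ee_pos: [0.5648, 0.2857, 0.0608]
tcp_rot: [-179.8, 0.0, 26.8]
wrist_force: [-1.0, 0.5, -0.3]
opening: -0.0001
grasp_force: 0.0
```

```bash
python3 -c "
from workcell import bot
o=bot.get_obs();print(o['time'],o['ee_pos'],o['wrist_force']);print(bot.job_done())"
```

```text
13.9 [0.56484846 0.28569204 0.0607772 ] [-0.99263042  0.50826919 -0.2706191 ]
the job is handed in; nothing more can be done
None
```

The job is handed in at 13.9 s: the large button was pressed fully down and released, then the tips held about 2 cm above the board's large coil for over two seconds, then above the large spare, where the arm still points; apart from pressing the button, no contact showed in the force readings.

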